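# Load the cell tray onto the tray filler's bed so it trips the tray switch

### The job

Load the empty black eight-cell tray into the green loading bed of the tray filler: set it down, without dropping it, inside the bed's low rim so that it lies flat on the bed floor and its end edge holds the hinged yellow switch lever fully down, then let go. Leave the white undivided tray where it stands.

Things in the scene. Friction and masses are not known exactly. Their poses are not given: they have to be found in the camera images.
- tray_center (a point): Centre (half-way up) of the black plastic tray to load: loose open-topped box, 150 mm long (its x), 62 mm wide (y), 50 mm high (z), 3 mm walls, 2 x 4 cells, about 0.14 kg, upright on the bench (centre 25 mm above it). Grip it from above across its 62 mm width at mid-length. Same either way round.
- nest (a point): Centre of the nest floor of the fixed green bed, 34 mm above the bench; x runs along the nest to the lever end, z up. Nest 180 (x) x 90 mm (y) in an aluminium rim 10 mm high, side rims open within 44 mm of mid-length for fingers; the tray lies along x, its centre then 25 mm above this point. A grey box, top 64 mm above the bench, stands 103 to 147 mm away at the -x end.
- lever (a joint): Switch lever, rad: 0 released (raised), about 0.35 flush with the nest floor (fully down), stop 0.42. Yellow strip 80 x 16 mm, red roller tip, on the nest's x axis: hinged at floor level at x = +30 mm, rising outwards over the +x end rim, tip 27 mm above the floor when released. Light spring (under 0.4 N at the tray's edge): the tray's own weight pushes it fully down.
- white_center (a point): Centre (half-way up) of the white tray, a loose bystander of the same outside size (150 x 62 x 50 mm, x along its length) but undivided. Leave it alone.
Things that resemble listed ones, but are neither listed nor needed, are in the scene too. Of the things like the part that bears tray_center, leave any that is orange; of the rest the smaller one is meant.

How it is judged:
At the end, for the whole second after the job is handed in: Black tray at rest and flat (within 4 degrees) in the nest: centre within 20 mm of the nest's centre along x and y, 20 to 30 mm above its floor; lever joint above 0.29 rad; white tray within 30 mm of its start (value of joint lever above 0.29 rad and x of tray_center in the frame of nest between -0.02 and 0.02 m and y of tray_center in the frame of nest between -0.02 and 0.02 m and z of tray_center in the frame of nest between 0.02 and 0.03 m and angle between tray_center's own z axis and vertical below 0.07 rad and linear speed of tray below 0.02 m/s and distance of white_center from where it was at the start of the episode below 0.03 m); the robot touches nothing.
It fails at once if the white tray is moved by more than 30 mm (distance of white_center from where it was at the start of the episode above 0.03 m).
It fails at once if the black tray is dropped: it falls freely faster than 0.7 m/s (a fall of about 25 mm) (linear speed of tray above 0.7 m/s and contact force between the fingers and tray below 0.05 N).
It also fails if it takes over 35 s, if anything falls off the work surface, if the arm or the gripper's body presses on something with over 40 N, if the wrist force passes 120 N, or if a joint passes its speed limit or range.

### The arm

A 6-joint arm with a two-finger parallel gripper is mounted at the origin on the work surface. World frame = base frame: x ahead of the robot, y to its left, z up, the work surface at z = 0. Lengths are in m, angles in rad, forces in N, time in s.
With the tool pointing down it reaches from about 0.375 to 0.925 m from the base axis. Payload 5.7 kg.
Tool frame: the origin (TCP) lies midway between the tips of the shut fingers; the grasp point (between the pads) lies 19 mm behind it; z points along the fingers, y is the line along which they close (so a half turn about z gives the same grasp; the last joint's range is limited). The gripper opens to 88 mm and grips with 3 to 60 N. Pads are 20 mm wide; open, the fingers measure 115 mm over their backs; the gripper's body (75 mm by 178 mm) begins 61 mm behind the grasp point.
Start: joints at [1.087, 0.359, 1.51, -0, 1.272, -0.115], TCP at [0.216, 0.56, 0.223] pointing down, gripper open.
Joint ranges: [-2.97, 2.97], [-1.01, 2.36], [0.21, 2.38], [-0.96, 4.11], [0.2, 2.71], [-2.98, 2.98]. Speed limits (rad/s): [2.39, 2.39, 3.14, 3.14, 3.14, 3.14].

### API

Orientations are given as a unit quaternion [w, x, y, z].
In Python, from plant import arm gives the robot as it stands.
- The arm moves only by the tool step_arm, never from a script. Its argument "commands" is a list that holds one entry, the list of rows, each a list of 5 numbers: the closure, from -1 (fully open) to 1 (shut), then the shift along the tool's x, y, z in cm, then the turn about the tool's z in degrees. A call has 1 to 12 rows; each row is the pose to reach, as a shift and turn from the pose commanded when the call began, along the tool's axes at that moment; what a row does not reach only later rows make up. A row lasts 1/12 s, in which the tool goes at most 41.7 mm and 7.16 degrees, less where a joint would pass 70% of its speed; a pose out of reach is approached as far as the arm can. A call with a gripper value outside its range is refused whole. The fingers move at their own pace and stop on an object; the grip force is fixed at half the most. Time passes only in rows, so rows that repeat a pose let the fingers close. It gives the time, the measured TCP pose, the force, the opening and the grip force at its end, in the units of the state.
- arm.get_state(): the state, without advancing time (a new reading comes with each control period).
- arm.read_camera(name): name is "scene" or "top" or "wrist"; returns a dict with "image" (480x640x3 uint8, red, green, blue), "K" (3x3 intrinsics, pixels), "pose" (4x4, takes a point from camera to world coordinates); the wrist camera has in their place "T_tool_cam" (4x4, takes a point from camera to tool coordinates, whose origin is the TCP and whose axes are the flange's). Camera axes: x right, y up, looking along -z (the intrinsics and any distortion apply to the point x, -y, -z); pixel columns grow to the right and rows downward; lengths in m; the calibration is good to about 2 mm. The wrist camera is an equidistant fisheye: a pixel r from the principal point sees the ray r / f radians off the axis. A picture is of the moment at which its call begins: read the wrist's pose just before it. There is no depth.
- arm.sign_off(): hands the job in; it is judged then, once.
The state is a dict: "t": time; "joint_positions": joint angles; "qd": joint speeds; "joint_torque": joint torques, N m; "ee_pos": TCP position; "orientation": TCP orientation; "contact_force": force on the tool from outside, world axes, zero at the start; "ft_torque": the same for the moment, N m; "opening": opening from 0.0 (shut) to 1.0 (fully open); "grip_force": force on a finger pad.
Only numpy, scipy, OpenCV 4.12 (cv2) and the standard library are available. Lean on these libraries where they do the work, as an engineer would, in place of code of your own. Each camera call takes 0.05 s, during which the arm holds its last target. There are 200 camera calls.

## Working session

There is one attempt and no reset: what is moved stays moved. The work goes in short steps, Python scripts to look and compute and a tool call to move; the robot and the scene stay as the last step left them, time stands still between calls to the robot, and variables do not carry over. Pictures are saved under pics/ and viewed, at most 10 in all, crops included, and the job is handed in when it is done.

Besides the shell and the picture viewer there is one more tool, called after "Emit:" as name(argument=value, ...) on one line, values as JSON. step_arm: Moves the arm, as the interface text tells. Its arguments: {"type":"object","properties":{"commands":{"type":"array"}},"required":["commands"]}

```bash
mkdir -p pics
cat > h.py <<'E'
import numpy as np, cv2
from plant import arm
def ray(c,u,v):
    K=c["K"];p=c["pose"];d=np.array([(u-K[0,2])/K[0,0],-(v-K[1,2])/K[1,1],-1.]);return p[:3,3],p[:3,:3]@d
def onz(c,u,v,z):
    o,d=ray(c,u,v);return o+d*(z-o[2])/d[2]
E
python3 - <<'E'
from h import *
import pickle
for n in("scene","top"):
    c=arm.read_camera(n);pickle.dump(c,open(n+".pkl","wb"));cv2.imwrite(f"pics/{n}.png",c["image"][:,:,::-1]);print(n,c["K"].round(1).tolist(),c["pose"].round(3).tolist(),[k for k in c])
s=arm.get_state();print(s["t"],s["ee_pos"],s["orientation"],s["opening"])
E
```

```text
scene [[568.1, 0.0, 322.8], [0.0, 568.1, 240.6], [0.0, 0.0, 1.0]] [[0.103, -0.557, 0.824, 1.266], [0.995, 0.046, -0.093, -0.168], [0.014, 0.829, 0.558, 0.61], [0.0, 0.0, 0.0, 1.0]] ['image', 'K', 'pose']
top [[452.3, 0.0, 319.0], [0.0, 452.3, 236.1], [0.0, 0.0, 1.0]] [[0.009, 0.994, -0.11, 0.362], [-1.0, 0.006, -0.027, -0.07], [-0.026, 0.111, 0.994, 0.911], [0.0, 0.0, 0.0, 1.0]] ['image', 'K', 'pose']
0.1 [0.21605914 0.55911769 0.22191382] [-2.34251227e-04  1.83387926e-01  9.83040309e-01 -7.51908139e-04] 1.0005126529107684
```

View pics/top.png

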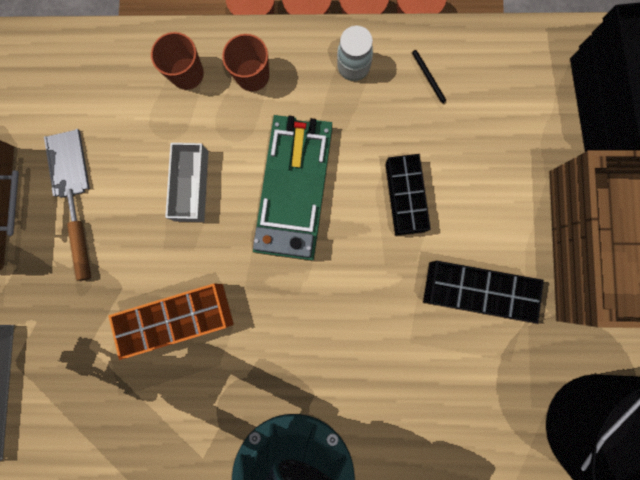

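View pics/scene.png

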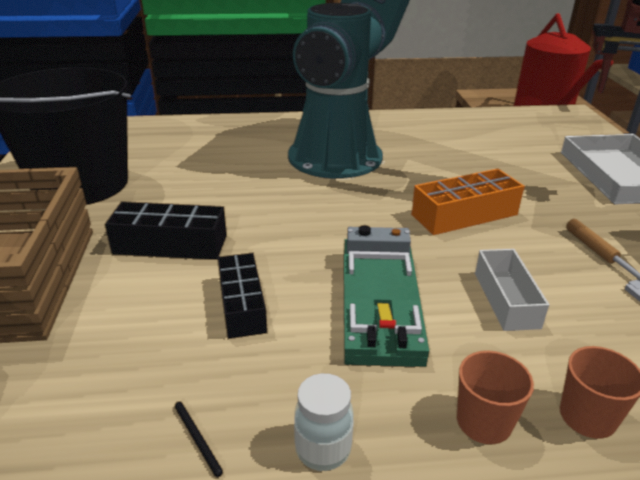

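The top view shows the small black tray at (408,195), a larger black tray at (484,291), an orange tray at (170,320) and the white tray at (186,182). The bed is at (293,185), with the lever at its upper end near (298,145) and the grey box at (283,242). By the description, the tray to load is the small black one at (408,195). I'll check that in a close crop.

Run:
```python
from h import *
import pickle
c=pickle.load(open("top.pkl","rb"));im=c["image"][:,:,::-1]
cv2.imwrite("pics/crop.png",cv2.resize(im[105:265,240:440],None,fx=4,fy=3.75,interpolation=cv2.INTER_CUBIC)[:600])
g=im.max(2); m=(g<60).astype(np.uint8)
m[:, :375]=0;m[:,440:]=0;m[:145]=0;m[245:]=0
k,_=cv2.findContours(m,0,1);k=max(k,key=cv2.contourArea);print(cv2.minAreaRect(k),cv2.convexHull(k).reshape(-1,2).tolist())
```

```text
((407.2537536621094, 194.46502685546875), (78.66899108886719, 35.76484680175781), 82.14668273925781) [[418, 154], [419, 157], [420, 162], [422, 174], [427, 207], [428, 214], [429, 222], [429, 229], [428, 230], [423, 232], [406, 234], [395, 234], [394, 229], [393, 222], [389, 193], [387, 178], [386, 169], [386, 162], [388, 158], [391, 157], [407, 155], [416, 154]]
```

View pics/crop.png

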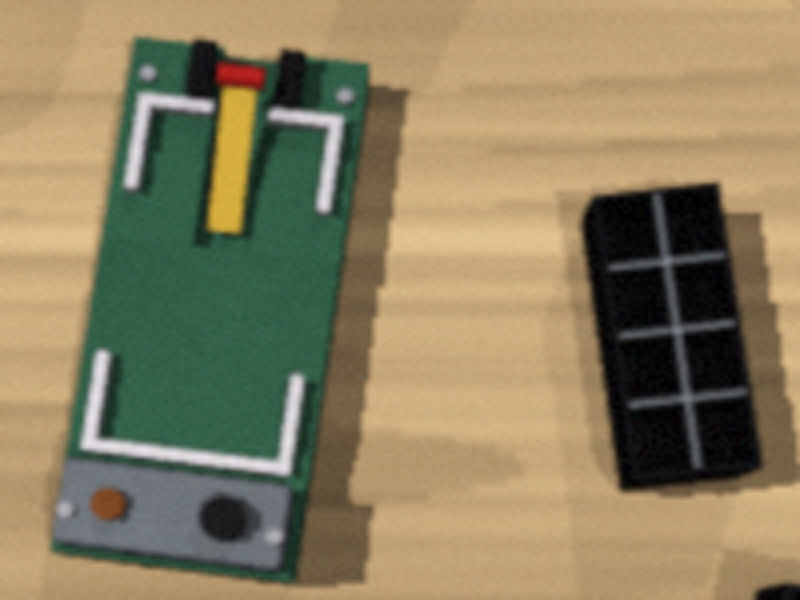

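The crop confirms a 2x4-cell black tray. Its divider cross is at crop (678,329), and the long divider runs from (657,193) to (697,467). The bed rim's outer corners are at (138,94), (345,117), (292,474) and (82,450).

Run:
```python
from h import *
import pickle
c=pickle.load(open("top.pkl","rb"))
P=lambda x,y,z:onz(c,240+(x+.5)/4-.5,105+(y+.5)/3.75-.5,z)
a=P(697,467,.049);b=P(657,193,.049);m=P(678,329,.049)
print("tray",a.round(4),b.round(4),m.round(4),np.linalg.norm(b-a),np.degrees(np.arctan2(b[1]-a[1],b[0]-a[0])))
q=[P(x,y,.044) for x,y in((138,94),(345,117),(292,474),(82,450))]
d=(q[0]+q[1]-q[2]-q[3])/2;print("nest",np.mean(q,0).round(4),np.array(q).round(3).tolist(),np.linalg.norm(d),np.degrees(np.arctan2(d[1],d[0])))
l=P(224,233,.034);print("lever hinge end",l)
s=arm.get_state();from scipy.spatial.transform import Rotation as R
w=s["orientation"];r=R.from_quat([*w[1:],w[0]]).as_matrix();print(r.round(3).tolist())
for p in(m,np.mean(q,0)):print((r.T@(p-s["ee_pos"])*100).round(2))
```

```text
tray [ 0.4721 -0.2279  0.049 ] [ 0.6153 -0.2105  0.049 ] [ 0.5436 -0.2198  0.049 ] 0.14427697780585164 6.9293972791569765
nest [0.5689 0.005  0.044 ] [[0.67, 0.045, 0.044], [0.658, -0.058, 0.044], [0.468, -0.034, 0.044], [0.48, 0.068, 0.044]] 0.1915311797279304 -7.120852566813145
lever hinge end [0.59759662 0.00146147 0.034     ]
[[-0.933, 0.361, -0.001], [0.361, 0.933, -0.001], [0.0, -0.002, -1.0]]
[-58.63 -60.81  17.38]
[-52.89 -38.94  17.84]
```

Emit:
step_arm(commands=[[[-1, -58.6, -60.8, 6, -28], [-1, -58.6, -60.8, 6, -28], [-1, -58.6, -60.8, 6, -28], [-1, -58.6, -60.8, 6, -28], [-1, -58.6, -60.8, 6, -28], [-1, -58.6, -60.8, 6, -28], [-1, -58.6, -60.8, 6, -28], [-1, -58.6, -60.8, 6, -28], [-1, -58.6, -60.8, 6, -28], [-1, -58.6, -60.8, 6, -28], [-1, -58.6, -60.8, 6, -28], [-1, -58.6, -60.8, 6, -28]]])

```text
t: 1.1
ee_pos: [0.4077, 0.1031, 0.1875]
orientation: [-0.0, -0.06, 0.998, -0.0]
contact_force: [0.7, 0.2, 1.0]
opening: 1.0
grip_force: 0.0
```

Emit:
step_arm(commands=[[[-1, -9.6, -33.7, 4.5, 0], [-1, -9.6, -33.7, 4.5, 0], [-1, -9.6, -33.7, 4.5, 0], [-1, -9.6, -33.7, 4.5, 0], [-1, -9.6, -33.7, 4.5, 0], [-1, -9.6, -33.7, 4.5, 0], [-1, -9.6, -33.7, 4.5, 0], [-1, -9.6, -33.7, 4.5, 0], [-1, -9.6, -33.7, 4.5, 0], [-1, -9.6, -33.7, 4.5, 0], [-1, -9.6, -33.7, 4.5, 0], [-1, -9.6, -33.7, 4.5, 0]]])

```text
t: 2.1
ee_pos: [0.5422, -0.2168, 0.1422]
orientation: [-0.001, -0.06, 0.998, 0.001]
contact_force: [-0.5, 1.0, -0.6]
opening: 0.996
grip_force: 0.0
```

Run:
```python
from h import *
from scipy.spatial.transform import Rotation as R
s=arm.get_state();w=s["orientation"];r=R.from_quat([*w[1:],w[0]]).as_matrix()
c=arm.read_camera("wrist");cv2.imwrite("pics/w1.png",c["image"][:,:,::-1])
print(s["t"],s["ee_pos"],np.degrees(np.arctan2(r[1,1],r[0,1])),r.T@(np.array([.5436,-.2198,.018])-s["ee_pos"])*100)
print(c["K"].round(1).tolist(),c["T_tool_cam"].round(3).tolist())
```

```text
2.1 [ 0.54217258 -0.21681807  0.14218307] 96.86610889756305 [-0.12648639 -0.33240821 12.41761418]
[[371.6, 0.0, 321.8], [0.0, 371.6, 239.1], [0.0, 0.0, 1.0]] [[0.0, 0.969, 0.249, 0.069], [1.0, 0.0, -0.001, -0.0], [-0.001, 0.249, -0.969, -0.162], [0.0, 0.0, 0.0, 1.0]]
```

View pics/w1.png

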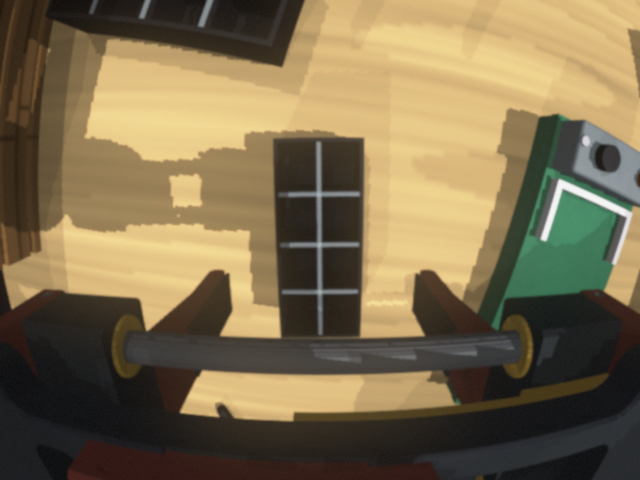

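The wrist view shows the tray centred between the fingers, with its cross at (320,244) and its sides aligned with the closing direction. It agrees with the top view to about 2 mm, so I'll descend and grip.

Emit:
step_arm(commands=[[[-1, -0.1, -0.2, 3, 0], [-1, -0.1, -0.2, 6, 0], [-1, -0.1, -0.2, 9, 0], [-1, -0.1, -0.2, 11, 0], [-1, -0.1, -0.2, 12.4, 0], [-1, -0.1, -0.2, 12.4, 0], [-1, -0.1, -0.2, 12.4, 0], [1, -0.1, -0.2, 12.4, 0], [1, -0.1, -0.2, 12.4, 0], [1, -0.1, -0.2, 12.4, 0], [1, -0.1, -0.2, 12.4, 0], [1, -0.1, -0.2, 12.4, 0]]])

```text
t: 3.15
ee_pos: [0.545, -0.22, 0.0196]
orientation: [0.001, -0.06, 0.998, -0.0]
contact_force: [0.3, 1.6, 6.1]
opening: 0.704
grip_force: 30.0
```

Emit:
step_arm(commands=[[[1, 0, 0, 0, 0], [1, 0, 0, 0, 0], [1, 0, 0, 0, 0]]])

```text
t: 3.4
ee_pos: [0.545, -0.22, 0.0196]
orientation: [0.001, -0.06, 0.998, -0.0]
contact_force: [-0.3, 2.0, 8.1]
opening: 0.704
grip_force: 30.0
```

Emit:
step_arm(commands=[[[1, 0, 0, -1, 0], [1, 0, 0, -3, 0], [1, 0, 0, -6, 0], [1, 0, 0, -9, 0], [1, 0, 0, -12, 0], [1, 0, 0, -12, 0], [1, -1.3, 5, -12, 7], [1, -2.6, 8, -12, 14], [1, -3.5, 12, -12, 14], [1, -4.3, 16, -12, 14], [1, -5.1, 20, -12, 14], [1, -5.1, 22, -12, 14]]])

```text
t: 4.4
ee_pos: [0.5686, 0.0085, 0.1383]
orientation: [-0.0, 0.062, 0.998, 0.001]
contact_force: [0.8, -0.1, -2.3]
opening: 0.703
grip_force: 30.0
```

Emit:
step_arm(commands=[[[1, 0, 0, 0, 0], [1, 0, 0, 0, 0], [1, 0, 0, 0, 0]]])

```text
t: 4.65
ee_pos: [0.5686, 0.004, 0.1384]
orientation: [-0.0, 0.062, 0.998, -0.0]
contact_force: [0.5, 0.2, -1.4]
opening: 0.701
grip_force: 30.0
```

Run:
```python
from h import *
from scipy.spatial.transform import Rotation as R
s=arm.get_state();w=s["orientation"];r=R.from_quat([*w[1:],w[0]]).as_matrix()
for n in ("wrist","scene"):
    c=arm.read_camera(n);cv2.imwrite(f"pics/{n}2.png",c["image"][:,:,::-1])
print(s["t"],s["ee_pos"],s["contact_force"],s["opening"],np.degrees(np.arctan2(r[1,1],r[0,1])),r.T@(np.array([.5689,.005,.0535])-s["ee_pos"])*100)
a=cv2.imread("pics/wrist2.png");b=cv2.imread("pics/scene2.png")
cv2.imwrite("pics/both2.png",np.vstack([cv2.resize(a,(400,300)),cv2.resize(b,(400,300))]))
```

```text
4.65 [0.56859228 0.00404079 0.13839599] [ 0.52536289  0.17014004 -1.41607791] 0.7011844994369535 82.89776233476367 [-0.02207874  0.10566368  8.48951067]
```

View pics/both2.png

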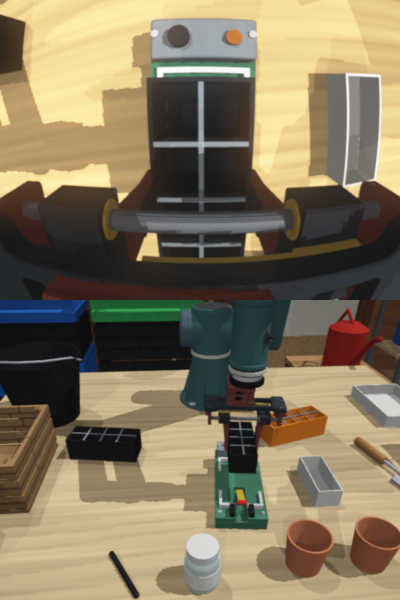

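The tray is held above the bed and aligned with it. I'll zoom in on the scene view to check whether it has pitched.

Run:
```python
import cv2
b=cv2.imread("pics/scene2.png")
cv2.imwrite("pics/z2.png",cv2.resize(b[140:380,310:460],None,fx=2.5,fy=2.5,interpolation=2))
```

```text
(no output)
```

View pics/z2.png

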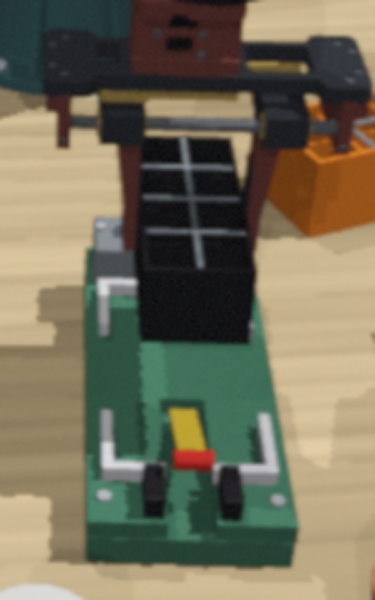

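The tray hangs between the fingers. Its front top edge is at crop (197,268) and its far end at (182,140). I'll compare these with where a level tray would project.

Run:
```python
from h import *
import pickle
c=pickle.load(open("scene.pkl","rb"))
for s,u,v in((1,389,247.2),(-1,382.8,196)):
    p=np.array([.5686,.004,.168])+s*.0735*np.array([.992,-.124,0])
    q=c["pose"][:3,:3].T@(p-c["pose"][:3,3]);K=c["K"]
    print((K[0,0]*q[0]/-q[2]+K[0,2],K[1,1]*-q[1]/-q[2]+K[1,2]),(u,v))
    for dz in(-.01,.01): print("  dz",dz,(lambda q:240.6-568.1*q[1]/-q[2])(c["pose"][:3,:3].T@(p+[0,0,dz]-c["pose"][:3,3])))
```

```text
(np.float64(389.58798935526465), np.float64(248.89152678588192)) (389, 247.2)
  dz -0.01 254.9043778554696
  dz 0.01 242.8869772355276
(np.float64(382.50180862942653), np.float64(195.88983275829617)) (382.8, 196)
  dz -0.01 201.4224688982195
  dz 0.01 190.37674149553777
```

The tray is level to about 1°. I'll lower it onto the bed floor, slowing at the end.

Emit:
step_arm(commands=[[[1, 0, 0.1, 2, 0], [1, 0, 0.1, 4, 0], [1, 0, 0.1, 5.5, 0], [1, 0, 0.1, 6.5, 0], [1, 0, 0.1, 7.3, 0], [1, 0, 0.1, 7.8, 0], [1, 0, 0.1, 8.2, 0], [1, 0, 0.1, 8.4, 0], [1, 0, 0.1, 8.5, 0], [1, 0, 0.1, 8.5, 0], [1, 0, 0.1, 8.5, 0], [1, 0, 0.1, 8.5, 0]]])

```text
t: 5.75
ee_pos: [0.5693, 0.0056, 0.0541]
orientation: [0.0, 0.062, 0.998, -0.0]
contact_force: [0.4, 0.6, -1.9]
opening: 0.708
grip_force: 30.0
```

Emit:
step_arm(commands=[[[1, 0, 0, 0.1, 0], [1, 0, 0, 0.1, 0], [1, 0, 0, 0.2, 0], [1, 0, 0, 0.2, 0], [1, 0, 0, 0.2, 0]]])

```text
t: 6.17
ee_pos: [0.5694, 0.0056, 0.0536]
orientation: [0.001, 0.062, 0.998, -0.0]
contact_force: [-3.8, 0.7, 14.3]
opening: 0.706
grip_force: 30.0
```

Contact at 14 N, with the TCP at the expected height. I'll look before letting go.

Run:
```python
from h import *
b=arm.read_camera("scene")["image"][:,:,::-1]
cv2.imwrite("pics/z3.png",cv2.resize(b[160:380,310:460],None,fx=2.7,fy=2.7,interpolation=2))
```

```text
(no output)
```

View pics/z3.png

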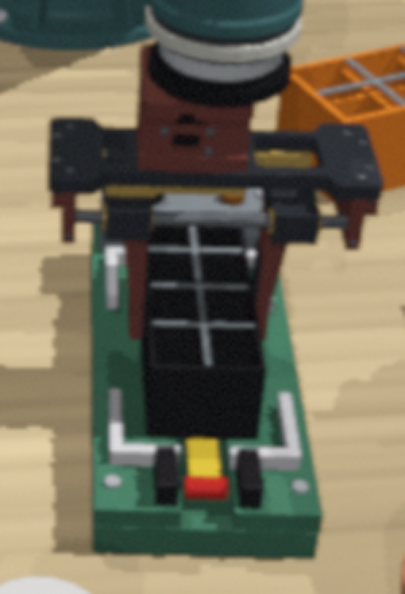

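The tray is inside the rim, centred, and resting on the lever, whose red tip is at crop (206,487). I'll open the gripper and retract.

Emit:
step_arm(commands=[[[-1, 0, 0, 0, 0], [-1, 0, 0, 0, 0], [-1, 0, 0, 0, 0], [-1, 0, 0, 0, 0], [-1, 0, 0, 0, 0], [-1, 0, 0, -1, 0], [-1, 0, 0, -3, 0], [-1, 0, 0, -6, 0], [-1, 0, 0, -9, 0], [-1, 0, 0, -12, 0], [-1, 0, 0, -14, 0], [-1, 0, 0, -14, 0]]])

```text
t: 7.22
ee_pos: [0.5721, 0.0053, 0.1971]
orientation: [0.004, 0.062, 0.998, -0.0]
contact_force: [0.5, -0.6, 0.6]
opening: 0.998
grip_force: 0.0
```

Run:
```python
from h import *
s=arm.get_state();print(s["t"],s["ee_pos"],s["contact_force"],s["opening"])
b=arm.read_camera("scene")["image"][:,:,::-1]
cv2.imwrite("pics/z4.png",cv2.resize(b[200:380,310:460],None,fx=3.3,fy=3.3,interpolation=2))
```

```text
7.2167 [0.57208655 0.0052855  0.19707646] [ 0.46796886 -0.60238437  0.64176659] 0.9983581509666213
```

View pics/z4.png

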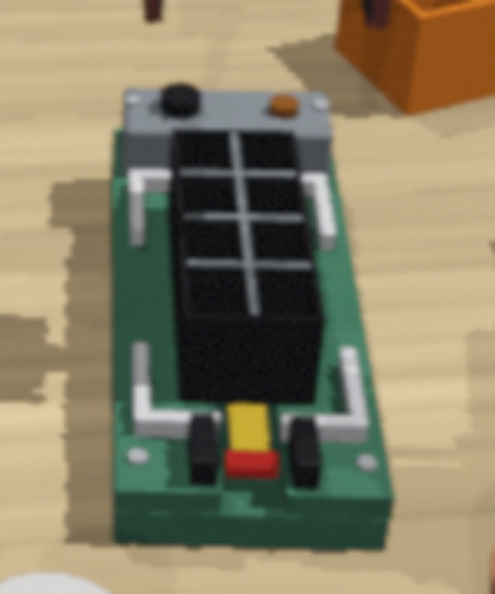

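The tray lies flat inside the rim with the lever down, and the fingers are clear. I'll check the divider ends at (232,133) and (255,313), then hand in.

Run:
```python
from h import *
import pickle
c=pickle.load(open("scene.pkl","rb"))
a,b=[onz(c,310+x/3.3,200+y/3.3,.083) for x,y in((232,133),(255,313))]
d=(a+b)/2-[.5689,.005,0];print(a,b,d)
if np.hypot(*d[:2])<.012: print(arm.sign_off())
```

```text
[0.49539177 0.01568899 0.083     ] [ 0.63693919 -0.00076972  0.083     ] [-0.00273452  0.00245963  0.083     ]
the job is handed in; nothing more can be done
None
```

The black eight-cell tray is in the green bed and released, about 4 mm from the nest centre. It looks flat with the lever held down, I left the white tray alone, and the job is handed in (no verdict came back).

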